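# Shut and pin the sampler guard

## Task

Slide the clear guard of the sampler fully shut over the vials until its spring latch clicks down behind it, then take the red-headed lock pin from its grey holder and push it straight down through the yellow clevis and the guard's steel tongue until its collar sits on the clevis. Let go of the pin, and leave the beaker, jar and mouse where they are.

Things in the scene. Friction and masses are not known exactly. Their poses are not given: they have to be found in the camera images.
- station: The sampler: a fixed white base plate 150 x 335 mm, top face 30 mm above the bench, with rows of small vials. Origin on the bench under the centre of the vial bay; z up; the guard slides along its y axis: shut towards -y, open towards +y. The base spans x -75..75, y -145..190 mm. The yellow clevis (60 x 40 mm, top face at height 74 mm) and the latch stand at its -y end.
- guard (a joint): Opening of the sliding guard in m: 0 fully shut (hard stop), grows as it opens along the station's +y, at most 0.13. Stiff sliding friction of about 2.5 N. In the last 22 mm a ramp on the guard lifts the spring latch, adding up to about 5 N; at about 4 mm it goes over the crest and the latch drops behind it, after which the guard cannot be pulled back (play under 1 mm).
- guard_push (a point): Centre of the outer face of the blue push plate that closes the +y end of the clear guard. The plate is 116 mm wide (station x), 62 mm tall (34 to 96 mm above the bench, this point at 65 mm); push it towards the station's -y. The clear hood behind it is 114 mm wide, 120 mm long, top 95 mm above the bench, so this point is 68 mm to +y of the station's origin when shut.
- latch (a joint): Lift of the spring latch with the orange knob, in m: 0 down (its rest position, also while the guard is open), about 0.006 when lifted over the crest; drops back to 0 with a click as the guard shuts.
- latch_knob (a point): Top of the orange latch knob, 14 mm across, 91 mm above the bench when down; at station x +40, y -80 mm. It moves by itself; do not handle it.
- clevis_hole (a point): Mouth of the vertical 12.5 mm hole in the yellow clevis: centre of the hole at the top face, 74 mm above the bench, at station x -20, y -115 mm. The hole goes through an upper plate (66 to 74 mm) and a lower plate (44 to 52 mm) with a slot between.
- guard_eye (a point): Centre of the 14 mm hole in the guard's steel tongue, at the tongue's top face (62 mm above the bench; tongue 6 mm thick). When the guard is shut it lies on the axis of the clevis hole, 12 mm under its mouth.
- holder: Fixed grey block 60 x 60 x 50 mm with a vertical 12.5 mm through hole at its centre, in which the lock pin stands. Origin at the centre of its underside.
- pin: Loose steel lock pin, 40 to 85 g, standing upright. Origin at its lower tip, z up to the head. Shank 10 mm across and 40 mm long with a tapered nose (the lowest 6 mm), then a collar 26 mm across and 3 mm thick (40 to 43 mm above the tip), then the round red head to hold, 18 mm across, 43 to 68 mm above the tip. In the holder the collar rests on the block, with the tip 10 mm above the bench. Fully home, the collar lies on the clevis and the tip is 40 mm below its top face.
- pin_head (a point): Centre of the top of the pin's red head, 68 mm above the tip.
- beaker: Bystander: glass beaker, 72 mm across, 90 mm tall. Origin at the centre of its underside.
- jar: Bystander: amber glass jar with a black cap, 60 mm across, 75 mm tall. Origin at the centre of its underside.
- mouse: Bystander: light grey computer mouse about 100 x 62 mm, 32 mm tall. Origin near its middle, on the bench.
Mind the look-alikes: they are no part of the job. Leave any turquoise look-alike of the pin alone.

How it is judged:
By the outcome, as a careful person would: the job done as asked, in the order asked, and still so for the second after the job is handed in, with the robot touching nothing.
It also fails if it takes over 58 s, if anything falls off the work surface, if the arm or the gripper's body presses on something with over 40 N, if the wrist force passes 120 N, or if a joint passes its speed limit or range.

## Robot

A 6-joint arm with a two-finger parallel gripper is mounted at the origin on the work surface. World frame = base frame: x ahead of the robot, y to its left, z up, the work surface at z = 0. Lengths are in m, angles in rad, forces in N, time in s.
With the tool pointing down it reaches from about 0.35 to 0.925 m from the base axis. Payload 6.4 kg.
Tool frame: the origin (TCP) lies at the very end of the fingers, on their centre line; the grasp point (between the pads) lies 19 mm behind it; z points along the fingers, y is the direction in which the jaws open and shut (so a half turn about z gives the same grasp; the last joint's range is limited). The gripper opens to 85 mm and grips with 20 to 120 N. Pads are 22 mm wide; open, the fingers measure 114 mm over their backs; the gripper's body (76 mm by 85 mm) begins 54 mm behind the grasp point. The pads swing forward as they close: fully open they stand 13 mm farther back than shut.
Start: joints at [-1.367, 0.245, 1.558, -0, 1.339, -0.174], TCP at [0.24, -0.604, 0.231] pointing down, gripper open.
Joint ranges: [-3.13, 3.13], [-1.02, 2.26], [0.13, 2.54], [-0.95, 4.09], [0.21, 2.88], [-2.74, 2.74]. Speed limits (rad/s): [2.57, 2.57, 3.14, 3.14, 3.14, 3.14].

## Interface

Orientations are given as a unit quaternion [w, x, y, z].
In Python, from workcell import robot gives the robot as it stands. The module is installed in compiled form; this text tells all that it offers.
- The arm moves only by the tool jog_arm, never from a script. Its argument "series" is a list of rows, each a list of 3 entries, a list of its own where there are three numbers: the gripper command: -1 is shut, 1 is fully open, values between are in proportion, then the shift along the tool's x, y, z in cm, then the turn about the tool's z in degrees. In form: [[hand, [tx, ty, tz], yaw], ...]. A call has 1 to 8 rows; each row is the pose to reach, as a shift and turn from the pose commanded when the call began, along the tool's axes at that moment; what a row does not reach only later rows make up. A row lasts 1/8 s, in which the tool goes at most 62.5 mm and 10.7 degrees, less where a joint would pass 70% of its speed; a pose out of reach is approached as far as the arm can. A call with a gripper value outside its range is refused whole. The fingers move at their own pace and stop on an object; "force" is the grip in N (left out, the last holds). Time passes only in rows, so rows that repeat a pose let the fingers close. It gives the time, the measured TCP pose, the force and the opening at its end, in the units of the state.
- robot.sense(): the state, without advancing time (a new reading comes with each control period).
- robot.read_camera(name): name is "scene" or "top" or "wrist"; returns the picture (384x512x3 uint8, red, green, blue); there is no depth.
- robot.camera_model(name): a dict with "K" (3x3 intrinsics, pixels), "dist" ([k1, k2, p1, p2, k3] as OpenCV has them; the pictures are not rectified), "rvec" (rotation vector, rad) and "tvec" (3), from world to camera coordinates, as OpenCV has them. Camera axes: x right, y down, z forward; pixel columns grow to the right and rows downward; lengths in m; the calibration is good to about 2 mm. A picture is of the moment at which its call begins: read the wrist's pose just before it. camera_model takes no time and is no camera call; for the wrist camera it gives the pose at the moment of the call.
- robot.job_done(): hands the job in, once; it reports no verdict.
Trained networks look in the newest picture that a camera, given by its name, has taken for a name from the list of things; names that differ only in an ending like _2 or _b are one class to them, and where a whole thing is asked for, a point or a joint stands for the part that bears it (a point fixed in the world has none). Each returns a list of dicts, best first, with "conf" (0 to 1); they miss things now and then, are a little off and sometimes report something else, mostly with a low value. They report only what shows in the picture. A call takes as long as a camera call. They do not tell look-alikes from the thing itself.
- robot.spot_in(thing, camera): "centre" ([x, y, z] in m, in the coordinates of the camera as it stood for that picture, good to about 4 mm: the middle of the surface that is visible of it).
- robot.outline_of(thing, camera): "pixels" (384x512 bool, what is visible of it).
The state is a dict: "t": time; "joint_pos": joint angles; "dq": joint speeds; "joint_efforts": joint torques, N m; "eef_pos": TCP position; "eef_rot": TCP orientation; "force": force on the tool from outside, world axes, zero at the start; "wrist_torque": the same for the moment, N m; "opening": finger opening in m.
Only numpy, scipy, OpenCV 4.12 (cv2) and the standard library are available. Lean on these libraries where they do the work, as an engineer would, in place of code of your own. Each camera call takes 0.05 s, during which the arm holds its last target.

## Working session

There is one attempt and no reset: what is moved stays moved. The work goes in short steps, Python scripts to look and compute and a tool call to move; the robot and the scene stay as the last step left them, time stands still between calls to the robot, and variables do not carry over. Pictures are saved under pics/ and viewed, and the job is handed in when it is done.

Besides the shell and the picture viewer there is one more tool, called after "Call:" as name(argument=value, ...) on one line, values as JSON. jog_arm: Moves the arm, as the interface text tells. Its arguments: {"type":"object","properties":{"series":{"type":"array"},"force":{"type":"number"}},"required":["series"]}

```bash
mkdir -p pics; python3 - <<'E'
from workcell import robot
import cv2
print(robot.sense())
for n in ("scene","top","wrist"):
    im=robot.read_camera(n); cv2.imwrite(f"pics/{n}0.png",im[:,:,::-1])
    print(n,robot.camera_model(n))
E
```

```text
{'t': 0.0, 'joint_pos': array([-1.36707574e+00,  2.45835503e-01,  1.55901550e+00, -4.01306793e-06,
        1.33868316e+00, -1.74096770e-01]), 'dq': array([ 1.46346717e-03,  6.33190051e-05, -1.58964674e-03, -1.26204018e-03,
       -1.15094069e-03, -1.65031805e-03]), 'joint_efforts': array([-4.88637534e-05, -4.29511392e+01, -3.26128650e+01, -1.44772453e-04,
        5.34785417e-03,  6.08332329e-06]), 'eef_pos': array([ 0.23967275, -0.6036025 ,  0.23016581]), 'eef_rot': array([-9.70620350e-04,  9.82209206e-01,  1.87787466e-01, -1.63302792e-05]), 'force': array([ 0.32055163, -0.68200645,  0.21499621]), 'wrist_torque': array([-0.00574236, -0.03838625, -0.03725567]), 'opening': 0.08522613954873164}
scene {'K': array([[386.42945926,   0.        , 249.19371235],
       [  0.        , 386.42945926, 195.16231538],
       [  0.        ,   0.        ,   1.        ]]), 'dist': array([-0.10315209,  0.        ,  0.        ,  0.        ,  0.        ]), 'rvec': array([ 2.19033947,  0.64639777, -0.30738691]), 'tvec': array([-0.42223849, -0.1398946 ,  1.27601034])}
top {'K': array([[353.22258154,   0.        , 253.6946979 ],
       [  0.        , 353.22258154, 190.71166147],
       [  0.        ,   0.        ,   1.        ]]), 'dist': array([-0.09505087,  0.        ,  0.        ,  0.        ,  0.        ]), 'rvec': array([ 2.15671572, -2.11274234,  0.16416687]), 'tvec': array([-0.04468601,  0.53226089,  1.04118948])}
wrist {'K': array([[311.09990417,   0.        , 252.53046596],
       [  0.        , 311.09990417, 188.49259271],
       [  0.        ,   0.        ,   1.        ]]), 'dist': array([-0.06941805,  0.        ,  0.        ,  0.        ,  0.        ]), 'rvec': array([-2.37060583,  1.60944018,  0.2629248 ]), 'tvec': array([-0.64859557, -0.03969796,  0.38039975])}
```

View pics/scene0.png

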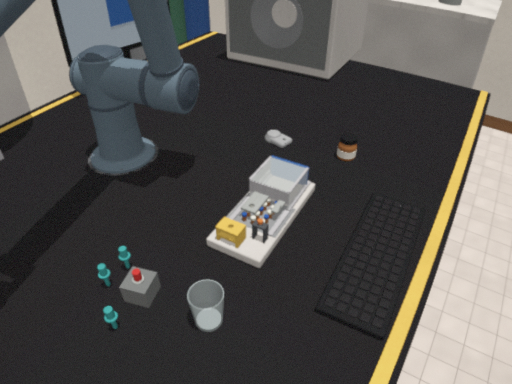

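View pics/top0.png

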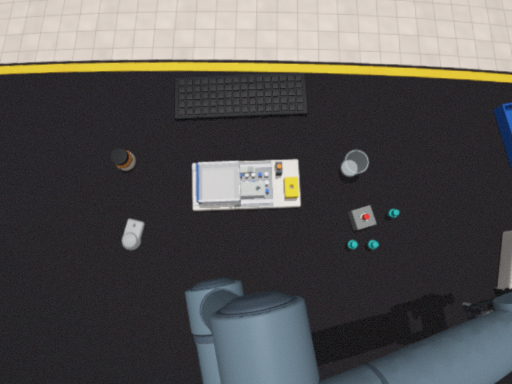

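View pics/wrist0.png

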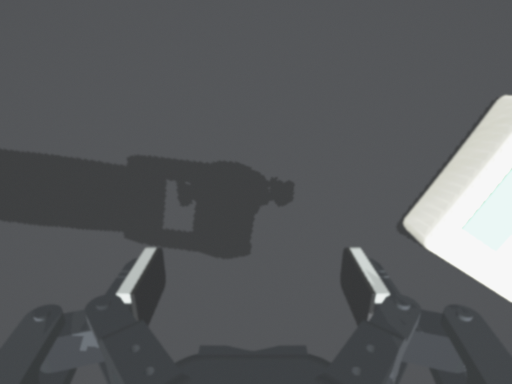

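The scene picture shows the red pin in the grey holder at (138,275), with three turquoise look-alikes at (124,255), (104,272) and (111,317). In the top picture the blue plate is at (197,182), the clevis at (291,187), the pin at (366,217), the beaker at (355,163), the jar at (123,160) and the mouse at (133,235). The guard is open.

```bash
cat > h.py <<'E'
import numpy as np, cv2
from workcell import robot
from scipy.spatial.transform import Rotation as R
np.set_printoptions(precision=4,suppress=True)
def cam(n): 
    m=robot.camera_model(n); return m['K'],m['dist'],cv2.Rodrigues(m['rvec'])[0],m['tvec']
def bp(m,uv,z):
    K,d,Rm,t=m
    p=cv2.undistortPoints(np.array([[uv]],float),K,d)[0,0]
    ray=Rm.T@np.array([p[0],p[1],1]); c=-Rm.T@t
    return c+ray*(z-c[2])/ray[2]
def pj(m,P):
    K,d,Rm,t=m
    return cv2.projectPoints(np.array(P,float).reshape(-1,1,3),cv2.Rodrigues(Rm)[0],t,K,d)[0][:,0]
def c2w(m,c): return m[2].T@(np.array(c)-m[3])
E
python3 - <<'E'
from h import *
T={}
for n in ("scene","top"):
    m=cam(n); im=robot.read_camera(n)
    for th in ["station","guard","guard_push","clevis_hole","latch_knob","holder","pin","pin_head","guard_eye","beaker","jar","mouse"]:
        try:
            r=robot.spot_in(th,n)
            print(n,th,[(round(a['conf'],2),c2w(m,a['centre']).round(3).tolist()) for a in r[:5]])
        except Exception as e: print(n,th,e)
im=robot.read_camera("top")
cv2.imwrite("pics/topst.png",cv2.resize(im[145:225,180:310,::-1],None,fx=6,fy=6,interpolation=cv2.INTER_CUBIC))
cv2.imwrite("pics/toppin.png",cv2.resize(im[140:260,320:420,::-1],None,fx=5,fy=5,interpolation=cv2.INTER_CUBIC))
print(robot.sense()['t'])
E
```

```text
scene station [(0.88, [0.575, -0.033, 0.053])]
scene guard [(0.83, [0.559, 0.036, 0.095])]
scene guard_push [(0.91, [0.566, 0.037, 0.088])]
scene clevis_hole [(0.6, [0.574, -0.035, 0.049])]
scene latch_knob []
scene holder [(0.9, [0.469, -0.384, 0.044])]
scene pin [(0.67, [0.476, -0.467, 0.046]), (0.56, [0.377, -0.399, 0.047]), (0.45, [0.383, -0.334, 0.046]), (0.22, [0.559, 0.036, 0.09])]
scene pin_head [(0.72, [0.378, -0.334, 0.041]), (0.72, [0.383, -0.397, 0.045]), (0.55, [0.467, -0.371, 0.063]), (0.51, [0.479, -0.461, 0.05])]
scene guard_eye [(0.98, [0.558, 0.038, 0.093])]
scene beaker [(0.59, [0.623, -0.338, 0.059])]
scene jar [(0.97, [0.635, 0.362, 0.05])]
scene mouse [(0.7, [0.466, -0.373, 0.063]), (0.6, [0.4, 0.337, 0.018]), (0.29, [0.635, 0.362, 0.048])]
top station [(0.77, [0.551, -0.007, 0.06])]
top guard [(0.85, [0.543, 0.052, 0.097])]
top guard_push [(0.61, [0.544, 0.055, 0.093])]
top clevis_hole [(0.65, [0.547, -0.01, 0.062])]
top latch_knob []
top holder [(0.75, [0.454, -0.356, 0.05])]
top pin [(0.5, [0.389, 0.343, 0.018]), (0.45, [0.459, -0.366, 0.067]), (0.39, [0.38, -0.328, 0.063]), (0.37, [0.38, -0.398, 0.052])]
top pin_head [(0.61, [0.378, -0.33, 0.061]), (0.47, [0.38, -0.391, 0.054]), (0.4, [0.455, -0.361, 0.068]), (0.23, [0.389, 0.345, 0.016])]
top guard_eye [(0.94, [0.543, 0.059, 0.098])]
top beaker []
top jar [(0.66, [0.622, 0.375, 0.073])]
top mouse [(0.7, [0.389, 0.344, 0.016]), (0.35, [0.547, -0.009, 0.06])]
1.5
```

View pics/topst.png

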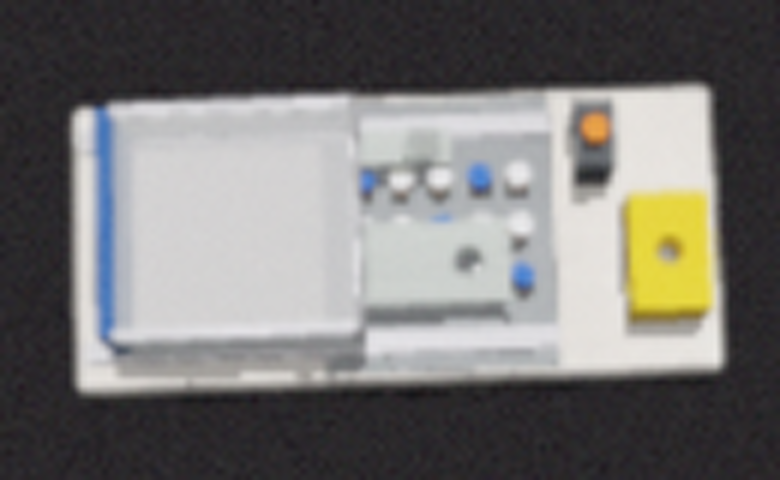

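View pics/toppin.png

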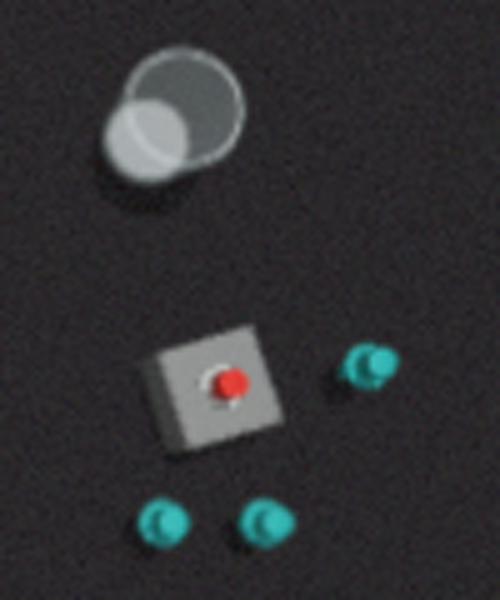

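The red-headed pin is at top pixel (366,217), in the middle of the grey block. The other candidates are turquoise: (393,213), (352,244) and (373,244). I choose the red one. Next I fit the poses from pixels.

```bash
python3 - <<'E'
from h import *
from scipy.optimize import least_squares
im=robot.read_camera("scene")
cv2.imwrite("pics/scst.png",cv2.resize(im[145:265,200:325,::-1],None,fx=6,fy=6,interpolation=cv2.INTER_CUBIC)[:, :])
cv2.imwrite("pics/scpin.png",cv2.resize(im[240:335,90:235,::-1],None,fx=5,fy=5,interpolation=cv2.INTER_CUBIC))
m=cam("top")
f=lambda x,y:np.array([(x+.5)/6-.5+180,(y+.5)/6-.5+145])
L=np.array([[-20,-115,74],[40,-80,91],[75,-145,30],[-75,-145,30],[75,190,30],[-75,190,30]])/1000
U=np.array([f(669,250),f(596,127),f(711,85),f(725,371),f(73,107),f(79,394)])
def W(p): return np.c_[L[:,0]*np.cos(p[2])-L[:,1]*np.sin(p[2])+p[0],L[:,0]*np.sin(p[2])+L[:,1]*np.cos(p[2])+p[1],L[:,2]]
r=least_squares(lambda p:(pj(m,W(p))-U).ravel(),[.55,0,0])
print(r.x,r.fun.reshape(-1,2)); print("hole,knob W",W(r.x)[:2], bp(m,U[0],.074),bp(m,U[1],.091))
x,y,a=r.x
eye=bp(m,f(468,260),.062); plate=bp(m,f(104,222),.096)
for q in(eye,plate):
    d=q[:2]-[x,y]; print("local",d[0]*np.cos(a)+d[1]*np.sin(a),-d[0]*np.sin(a)+d[1]*np.cos(a))
g=lambda x,y:np.array([(x+.5)/5-.5+320,(y+.5)/5-.5+140])
print("pin",bp(m,g(233,383),.078), "holder corners",[bp(m,g(*c),.05)[:2] for c in((156,352),(253,326),(284,421),(186,448))])
print("turq",[bp(m,g(*c),.05)[:2] for c in((372,364),(165,522),(268,522))])
E
```

```text
[ 0.5567 -0.0303  0.0572] [[ 0.3118  0.1417]
 [ 0.1874  0.1645]
 [-0.2347  0.0557]
 [ 0.1788 -0.3852]
 [ 0.0814  0.292 ]
 [-0.5484 -0.279 ]]
hole,knob W [[ 0.5433 -0.1463  0.074 ]
 [ 0.6012 -0.1079  0.091 ]] [ 0.5437 -0.1453  0.074 ] [ 0.6017 -0.1073  0.091 ]
local -0.01885415665563744 -0.014070893173013419
local 0.0008547752466479142 0.16367697762355812
pin [ 0.4577 -0.3684  0.078 ] holder corners [array([ 0.4785, -0.3301]), array([ 0.4955, -0.3906]), array([ 0.4377, -0.4082]), array([ 0.4205, -0.3474])]
turq [array([ 0.4733, -0.4643]), array([ 0.376 , -0.3338]), array([ 0.3767, -0.3967])]
```

View pics/scst.png

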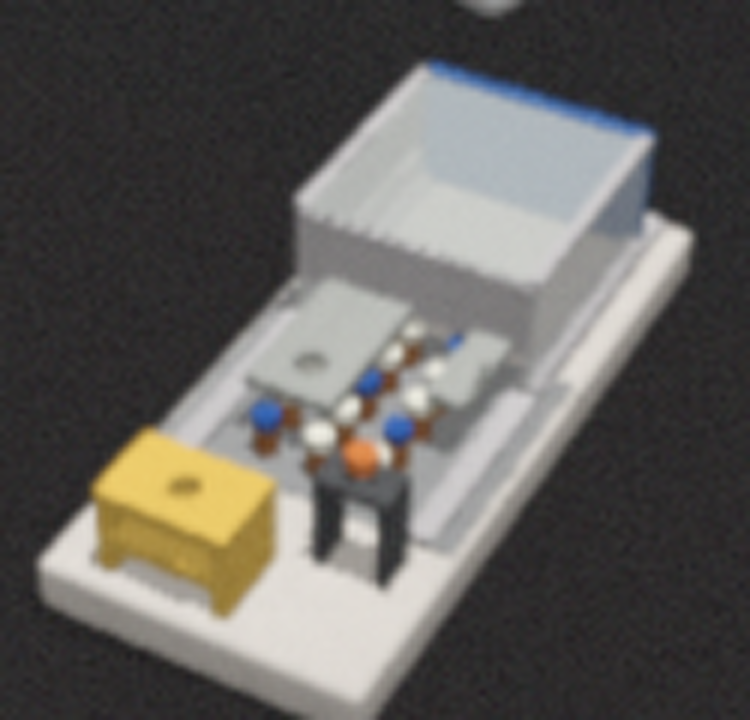

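View pics/scpin.png

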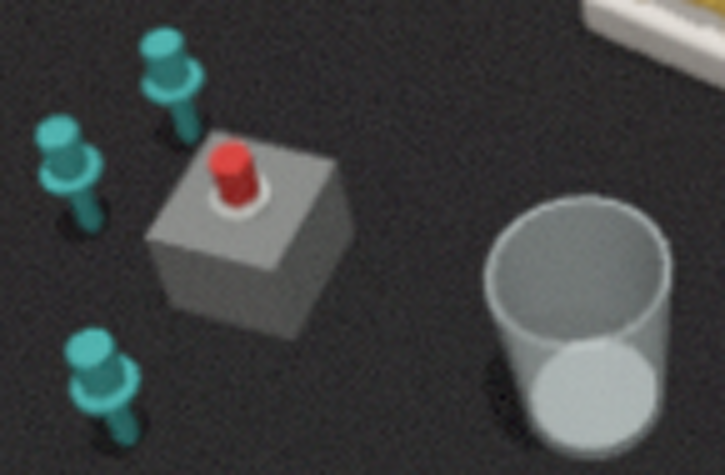

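```bash
cat >> h.py <<'E'
ST=np.array([.5567,-.0303,.0572])
def s2w(l):
    x,y,z=l;a=ST[2];return np.array([ST[0]+x*np.cos(a)-y*np.sin(a),ST[1]+x*np.sin(a)+y*np.cos(a),z])
def w2s(p):
    a=ST[2];d=np.array(p[:2])-ST[:2];return np.array([d[0]*np.cos(a)+d[1]*np.sin(a),-d[0]*np.sin(a)+d[1]*np.cos(a),p[2]])
def toolR(s): q=s['eef_rot']; return R.from_quat([q[1],q[2],q[3],q[0]]).as_matrix()
def shift(target,ang=np.degrees(.0572)):
    s=robot.sense();Rt=toolR(s)
    d=Rt.T@(np.array(target)-s['eef_pos'])*100
    y=Rt[:,1];cur=np.degrees(np.arctan2(y[1],y[0]))
    yaw=-((ang-cur+180)%360-180)
    print('t',s['t'],'tcp',s['eef_pos'],'F',s['force'],'op',s['opening'],'| shift cm',d.round(2),'yaw',round(yaw,1), 'tilt',Rt[2,2].round(4))
E
python3 - <<'E'
from h import *
m=cam("wrist"); s=robot.sense();Rt=toolR(s)
print("cam in tool",Rt.T@(-m[2].T@m[3]-s['eef_pos'])); print("cam axes in tool\n",Rt.T@m[2].T)
print(s2w([0,.21,.15])); shift(s2w([0,.21,.15]))
# scene check
ms=cam("scene")
f=lambda x,y:np.array([(x+.5)/6-.5+200,(y+.5)/6-.5+145])
print("hole scene",bp(ms,f(186,486),.074),"knob",bp(ms,f(361,457),.089))
g=lambda x,y:np.array([(x+.5)/5-.5+90,(y+.5)/5-.5+240])
print("pin scene",bp(ms,g(231,156),.078))
E
```

```text
cam in tool [ 0.0822 -0.0005 -0.1418]
cam axes in tool
 [[-0.0002 -0.9488 -0.3159]
 [ 1.     -0.0001 -0.0005]
 [ 0.0004 -0.3159  0.9488]]
[0.5447 0.1794 0.15  ]
t 1.55 tcp [ 0.2398 -0.6042  0.2313] F [-0.1856 -0.389   0.8011] op 0.08509460928768073 | shift cm [ 57.25 -61.58   8.13] yaw -71.6 tilt -1.0
hole scene [ 0.5467 -0.1465  0.074 ] knob [ 0.6036 -0.1091  0.089 ]
pin scene [ 0.4606 -0.3684  0.078 ]
```

Call:
jog_arm(series=[[-1, [4, -4.4, 0], -8], [-1, [8, -8.8, 0], -16], [-1, [12, -13.2, 0], -24], [-1, [16, -17.6, 0], -32], [-1, [20, -22, 0], -40], [-1, [24, -26.4, 0], -48], [-1, [28, -30.8, 0], -56], [-1, [32, -35, 0], -64]], force=40)

```text
t: 2.55
eef_pos: [0.4085, -0.159, 0.2317]
eef_rot: [0.001, 0.732, 0.681, 0.0]
force: [1.1, -0.3, -0.9]
opening: -0.0
```

```bash
python3 - <<'E'
from h import *
shift(s2w([0,.21,.15]))
E
```

```text
t 2.55 tcp [ 0.4085 -0.159   0.2317] F [ 1.0614 -0.2863 -0.9126] op -1.1012578577151269e-05 | shift cm [34.73 11.15  8.16] yaw -7.4 tilt -1.0
```

Call:
jog_arm(series=[[-1, [6, 2, 0], -7], [-1, [12, 4, 0], -7.4], [-1, [17.5, 6, 0], -7.4], [-1, [23, 8, 0], -7.4], [-1, [28.5, 9.5, 0], -7.4], [-1, [34.7, 11.1, 0], -7.4], [-1, [34.7, 11.1, 4], -7.4], [-1, [34.7, 11.1, 8], -7.4]])

```text
t: 3.55
eef_pos: [0.5456, 0.1779, 0.1508]
eef_rot: [0.001, 0.687, 0.726, 0.001]
force: [0.3, -0.2, -0.3]
opening: 0.0001
```

```bash
python3 - <<'E'
from h import *
shift(s2w([0,.205,.052]))
im=robot.read_camera("wrist");cv2.imwrite("pics/w1.png",im[:,:,::-1])
m=cam("wrist")
print(pj(m,[s2w([-.058,.166,.096]),s2w([.058,.166,.096])]))
E
```

```text
t 3.55 tcp [0.5456 0.1779 0.1508] F [ 0.3094 -0.1896 -0.2586] op 9.948307170761413e-05 | shift cm [-0.35 -0.09  9.88] yaw -0.1 tilt -1.0
[[175.8545 268.9297]
 [338.7303 269.1873]]
```

View pics/w1.png

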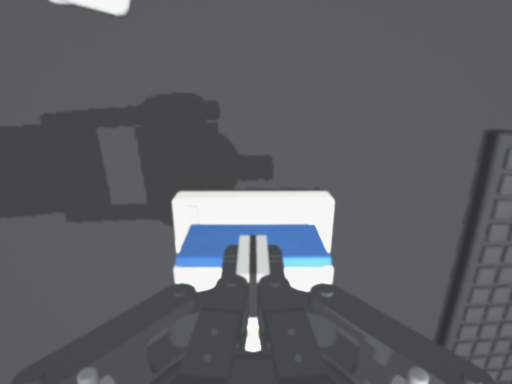

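The blue plate fills columns 176–331, with its top edge at about row 262. The shut fingers hang in front of it at column 253, so they are centred on the plate. Next I descend and push.

Call:
jog_arm(series=[[-1, [0, -0.1, 5], 0], [-1, [0, -0.1, 9.5], 0], [-1, [0, -0.1, 9.5], 0], [-1, [-1.5, -0.1, 9.5], 0], [-1, [-3, -0.1, 9.5], 0], [-1, [-4, -0.1, 9.5], 0], [-1, [-5, -0.1, 9.5], 0], [-1, [-6, -0.1, 9.5], 0]])

```text
t: 4.6
eef_pos: [0.548, 0.1162, 0.0572]
eef_rot: [0.001, 0.688, 0.726, 0.001]
force: [0.9, 3.2, 4.5]
opening: 0.0
```

```bash
python3 - <<'E'
from h import *
shift(s2w([0,.100,.055]))
print(w2s(robot.sense()['eef_pos']))
im=robot.read_camera("wrist");cv2.imwrite("pics/w2.png",im[:,:,::-1])
E
```

```text
t 4.6 tcp [0.548  0.1162 0.0572] F [0.8781 3.2242 4.5316] op 1.6908236197359477e-05 | shift cm [-4.68  0.05  0.22] yaw -0.2 tilt -1.0
[-0.0003  0.1468  0.0572]
```

View pics/w2.png

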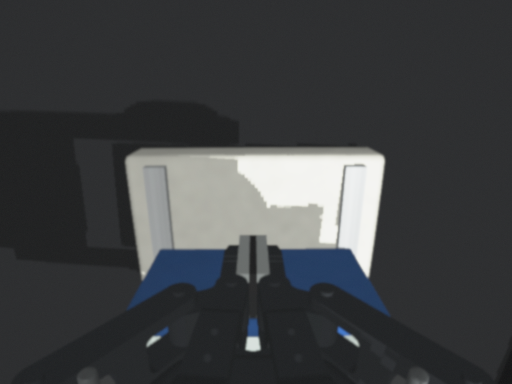

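The guard is moving: +3 N on the fingers, and the plate (rows 250–310) is against them with the base end visible behind it.

Call:
jog_arm(series=[[-1, [-1, 0, 0], 0], [-1, [-2, 0, 0], 0], [-1, [-3, 0, 0], 0], [-1, [-4, 0, 0], 0], [-1, [-4.5, 0, 0], 0]])

```text
t: 5.28
eef_pos: [0.5505, 0.0717, 0.0571]
eef_rot: [0.0, 0.688, 0.725, 0.001]
force: [2.2, 9.3, 5.5]
opening: 0.0007
```

```bash
python3 - <<'E'
from h import *
shift(s2w([0,.079,.055]))
print(w2s(robot.sense()['eef_pos']))
E
```

```text
t 5.275 tcp [0.5505 0.0717 0.0571] F [2.1719 9.3091 5.4682] op 0.0007013141184789287 | shift cm [-2.32  0.04  0.2 ] yaw -0.3 tilt -1.0
[-0.0003  0.1022  0.0571]
```

Call:
jog_arm(series=[[-1, [-0.4, 0, 0], 0], [-1, [-0.8, 0, 0], 0], [-1, [-1.2, 0, 0], 0], [-1, [-1.6, 0, 0], 0], [-1, [-1.9, 0, 0], 0]])

```text
t: 5.9
eef_pos: [0.5516, 0.0534, 0.0571]
eef_rot: [0.0, 0.688, 0.726, 0.001]
force: [1.7, 2.6, 4.8]
opening: -0.0001
```

```bash
python3 - <<'E'
from h import *
shift(s2w([0,.079,.055]))
print(w2s(robot.sense()['eef_pos']))
im=robot.read_camera("top")
cv2.imwrite("pics/topst2.png",cv2.resize(im[145:225,180:310,::-1],None,fx=6,fy=6,interpolation=cv2.INTER_CUBIC))
E
```

```text
t 5.9 tcp [0.5516 0.0534 0.0571] F [1.6882 2.5578 4.8027] op -8.723864405794055e-05 | shift cm [-0.48  0.03  0.21] yaw -0.2 tilt -1.0
[-0.0003  0.0838  0.0571]
```

View pics/topst2.png

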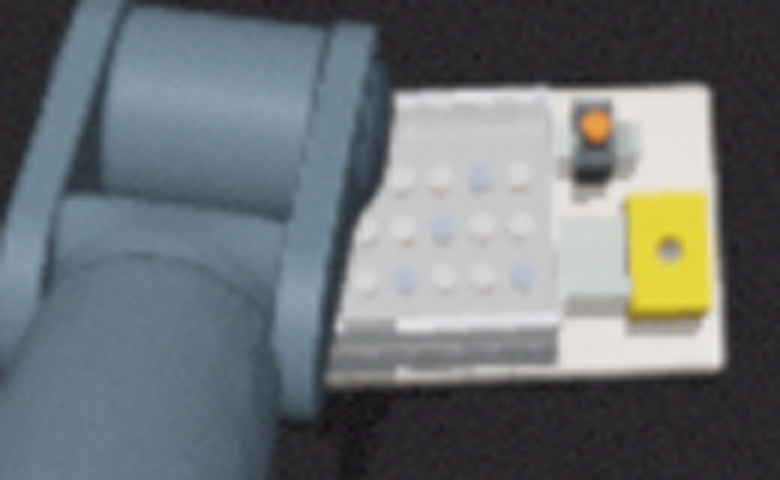

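The guard is almost shut, with the tongue inside the clevis. The force fell from 9 to 2.6 N, so the crest has probably been passed. I push on gently to the hard stop.

Call:
jog_arm(series=[[-1, [-0.2, 0, 0], 0], [-1, [-0.4, 0, 0], 0], [-1, [-0.5, 0, 0], 0], [-1, [-0.6, 0, 0], 0]])

```text
t: 6.45
eef_pos: [0.5514, 0.0501, 0.0571]
eef_rot: [-0.002, 0.688, 0.725, 0.003]
force: [1.6, 20.4, 8.7]
opening: 0.0001
```

```bash
python3 - <<'E'
from h import *
shift(s2w([0,.079,.055]))
print(w2s(robot.sense()['eef_pos']))
E
```

```text
t 6.45 tcp [0.5514 0.0501 0.0571] F [ 1.6404 20.4051  8.73  ] op 0.00012955718992120225 | shift cm [-0.16  0.07  0.21] yaw -0.3 tilt -1.0
[-0.0007  0.0806  0.0571]
```

Call:
jog_arm(series=[[-1, [1.5, 0, 0], 0], [-1, [3, 0, -2], 0], [-1, [3, 0, -7], 0], [-1, [0, 0, -11.5], 0], [0.1, [-6, 0, -11.5], 0], [0.1, [-12, 0, -11.5], 0], [0.1, [-18, 0, -11.5], 0], [0.1, [-22.5, 0.7, -11.5], 0]])

```text
t: 7.45
eef_pos: [0.5686, -0.1796, 0.1701]
eef_rot: [-0.001, 0.689, 0.725, -0.001]
force: [1.5, -0.3, 0.1]
opening: 0.0469
```

```bash
python3 - <<'E'
from h import *
im=robot.read_camera("wrist");im=robot.read_camera("wrist")
m=cam("wrist");cv2.imwrite("pics/w3.png",im[:,:,::-1])
shift([.5467,-.176,.17])
print("pred hole",pj(m,[[.5433,-.1463,.074],[.5467,-.1465,.074]]))
cv2.imwrite("pics/w3c.png",cv2.resize(im[100:300,130:400,::-1],None,fx=2.9,fy=2.9,interpolation=cv2.INTER_CUBIC))
np.save("w3.npy",im)
E
```

```text
t 7.55 tcp [ 0.5694 -0.1814  0.1703] F [0.1334 0.969  0.106 ] op 0.04682726048391738 | shift cm [ 0.65 -2.24  0.04] yaw -0.5 tilt -1.0
pred hole [[220.3493 147.3174]
 [224.7305 147.7742]]
```

View pics/w3.png

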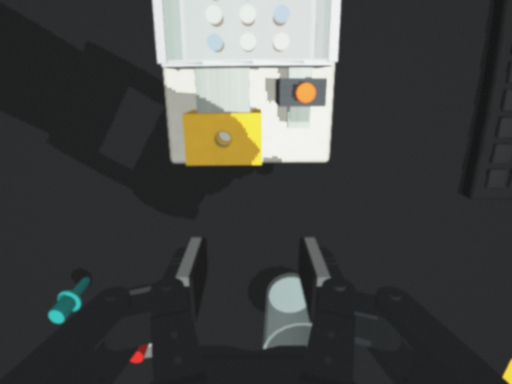

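The hole in the yellow clevis is at (224,138), the orange knob at (306,92), and the hood's front edge at row 64, close behind the latch. The red pin is low on the left at (140,352).

```bash
python3 - <<'E'
from h import *
im=np.load("w3.npy")
sub=im[128:150,212:238].astype(float)
cv2.imwrite("pics/hole.png",cv2.resize(im[120:156,204:244,::-1],None,fx=14,fy=14,interpolation=cv2.INTER_NEAREST))
# hole mask: not yellow (B relative to R high)
r=im[...,0].astype(int);b=im[...,2].astype(int)
mask=((r-b)<70)[128:150,212:238]
n,l,st,c=cv2.connectedComponentsWithStats(mask.astype(np.uint8));print(st,c+[212,128])
m=cam("wrist")
for uv in [(223.5,138)]: print(bp(m,uv,.074))
print("knob",bp(m,(306,92),.091), "front edge hood", [w2s(bp(m,(c,64),.095)) for c in (165,247,330)])
e=[bp(m,u,.074) for u in((183,114),(261,112),(263,165),(185,167))];print(np.array(e))
E
```

```text
[[  0   0  26  22 450]
 [  6   3  13  11 103]
 [  4  12  10   6  19]] [[224.8    138.8356]
 [224.0583 136.1262]
 [219.7895 143.4211]]
[ 0.5456 -0.1389  0.074 ]
knob [ 0.6027 -0.1017  0.091 ] front edge hood [array([-0.0522, -0.0548,  0.095 ]), array([ 0.0018, -0.0558,  0.095 ]), array([ 0.0564, -0.0559,  0.095 ])]
[[ 0.5147 -0.1222  0.074 ]
 [ 0.5732 -0.1181  0.074 ]
 [ 0.5771 -0.1588  0.074 ]
 [ 0.5155 -0.1633  0.074 ]]
```

View pics/hole.png

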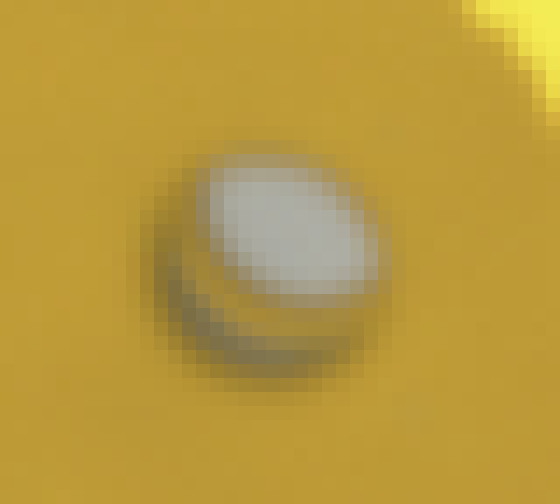

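The hole shows the dark upper wall, a yellow sliver of the lower plate, then white base. That is consistent with an aligned eye. The wrist-camera y is about 7 mm off the top camera, and the arm was still settling when the picture was taken, so I retake it.

```bash
python3 - <<'E'
from h import *
s0=robot.sense();m0=cam("wrist")
im=robot.read_camera("wrist");np.save("w4.npy",im)
s1=robot.sense();m=cam("wrist")
print(s0['eef_pos'],s1['eef_pos'],m0[3]-m[3])
r=im[...,0].astype(int);b=im[...,2].astype(int);g=im[...,1].astype(int)
kn=((r-b)>90)&(r>1.6*g); kn[:60]=0;kn[130:]=0
n,l,st,c=cv2.connectedComponentsWithStats(kn.astype(np.uint8));k=c[1+np.argmax(st[1:,4])];print("knob",k,st[1:])
print(bp(m0,k,.089))
cv2.imwrite("pics/hole4.png",cv2.resize(im[115:175,170:270,::-1],None,fx=7,fy=7,interpolation=cv2.INTER_NEAREST))
im=robot.read_camera("top");mt=cam("top")
cv2.imwrite("pics/top4.png",cv2.resize(im[145:225,180:310,::-1],None,fx=6,fy=6,interpolation=cv2.INTER_CUBIC))
im=robot.read_camera("scene")
cv2.imwrite("pics/sc4.png",cv2.resize(im[145:265,200:325,::-1],None,fx=5,fy=5,interpolation=cv2.INTER_CUBIC))
E
```

```text
[ 0.5694 -0.1814  0.1703] [ 0.5691 -0.1791  0.17  ] [-0.0006 -0.0014 -0.0009]
knob [297.5926  95.3333] [[295  88   8  18  27]]
[ 0.5975 -0.1043  0.089 ]
```

View pics/hole4.png

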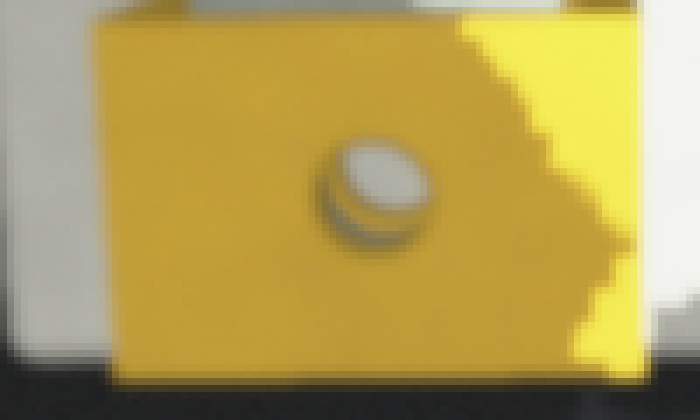

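View pics/top4.png

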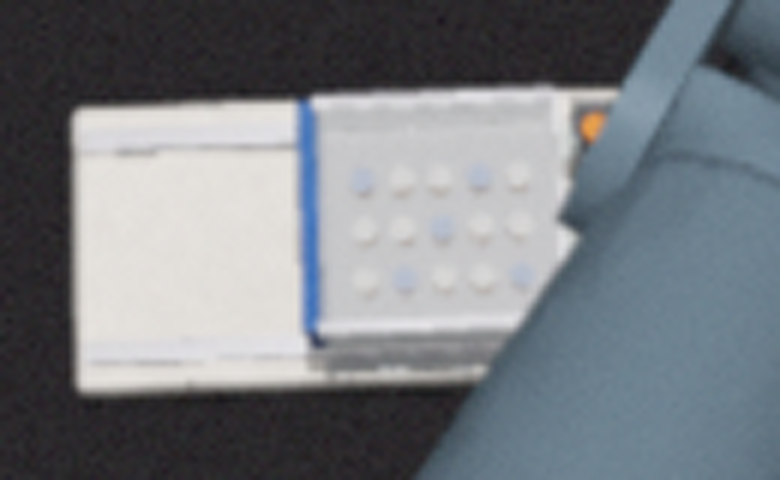

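View pics/sc4.png

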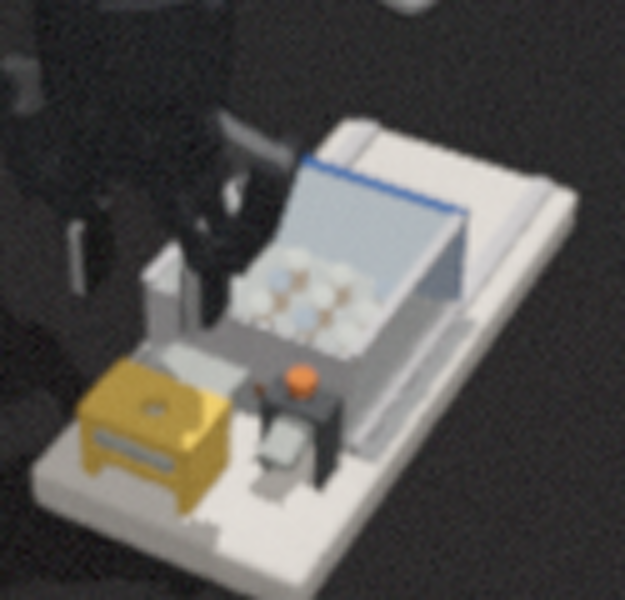

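The guard is shut: the ramp piece shows behind the latch. The knob in the scene picture is at (260,220.6) against (260,221.1) before, so the latch is down. The arm pose was still swinging, so I average several readings.

```bash
cat >> h.py <<'E'
def holes(im,box):
    # dark/grey blob centre in yellow region -> ellipse fit of non-yellow mask
    x0,x1,y0,y1=box
    r=im[...,0].astype(int);b=im[...,2].astype(int)
    sub=im[y0:y1,x0:x1]
    return sub
E
python3 - <<'E'
from h import *
H=[];P=[]
ims=[]
for i in range(8):
    m=cam("wrist");s=robot.sense();im=robot.read_camera("wrist")
    P.append(s['eef_pos']);ims.append(im)
    print(s['t'],s['eef_pos'],bp(m,(223.2,142.2),.074))
print(np.mean(P,0),np.std(P,0))
d=[np.abs(ims[i].astype(int)-ims[-1]).mean() for i in range(8)];print(np.round(d,2))
im=ims[-1]
cv2.imwrite("pics/hole5.png",cv2.resize(im[115:175,170:270,::-1],None,fx=7,fy=7,interpolation=cv2.INTER_NEAREST))
np.save("w5.npy",im)
E
```

```text
7.7 [ 0.5691 -0.1767  0.17  ] [ 0.5449 -0.1374  0.074 ]
7.75 [ 0.5693 -0.1762  0.1703] [ 0.5451 -0.137   0.074 ]
7.8 [ 0.5694 -0.176   0.1706] [ 0.5453 -0.1369  0.074 ]
7.85 [ 0.5696 -0.176   0.1708] [ 0.5454 -0.1369  0.074 ]
7.9 [ 0.5698 -0.1761  0.171 ] [ 0.5456 -0.1371  0.074 ]
7.95 [ 0.5699 -0.1763  0.1712] [ 0.5457 -0.1373  0.074 ]
8.0 [ 0.5699 -0.1764  0.1713] [ 0.5458 -0.1375  0.074 ]
8.05 [ 0.57   -0.1767  0.1714] [ 0.5459 -0.1377  0.074 ]
[ 0.5696 -0.1763  0.1708] [0.0003 0.0003 0.0004]
[2.09 2.   1.92 1.68 1.39 1.26 0.97 0.  ]
```

View pics/hole5.png

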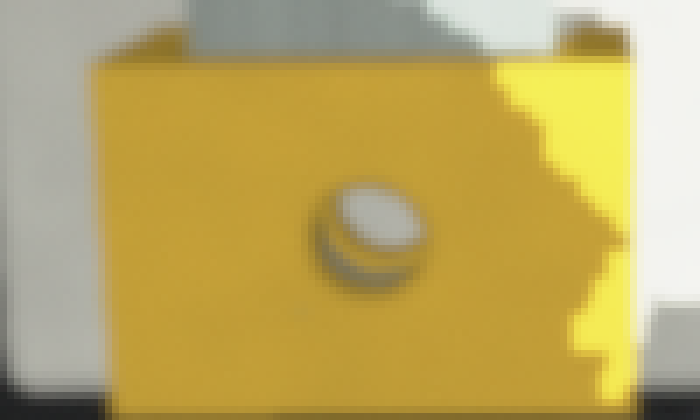

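```bash
cat >> h.py <<'E'
def fitclevis(im,m,c0):
    """centre of the hole by matching: dark ellipse fit via edge of yellow mask near c0"""
    hsv=cv2.cvtColor(im,cv2.COLOR_RGB2HSV)
    return hsv
E
python3 - <<'E'
from h import *
for i in range(3):
    m=cam("wrist");s=robot.sense();im=robot.read_camera("wrist")
    print(s['t'],s['eef_pos'],s['dq'])
np.save("w6.npy",im)
cv2.imwrite("pics/hole6.png",cv2.resize(im[115:185,170:270,::-1],None,fx=7,fy=7,interpolation=cv2.INTER_NEAREST))
print("est",bp(m,(222.4,148.4),.074))
mt=cam("top");
print("plate local y top outer edge",w2s(bp(mt,((303.5)/6-.42+180,222/6-.42+145),.096)))
E
```

```text
8.1 [ 0.57   -0.1769  0.1714] [-0.0023  0.0024 -0.0033  0.001   0.0003 -0.0011]
8.15 [ 0.57   -0.177   0.1714] [-0.0044  0.0026 -0.0014  0.0012 -0.0003 -0.0019]
8.2 [ 0.57   -0.1771  0.1714] [-0.0036  0.0007 -0.0028 -0.0001  0.0012  0.0011]
est [ 0.5455 -0.1431  0.074 ]
plate local y top outer edge [-0.0028  0.0659  0.096 ]
```

View pics/hole6.png

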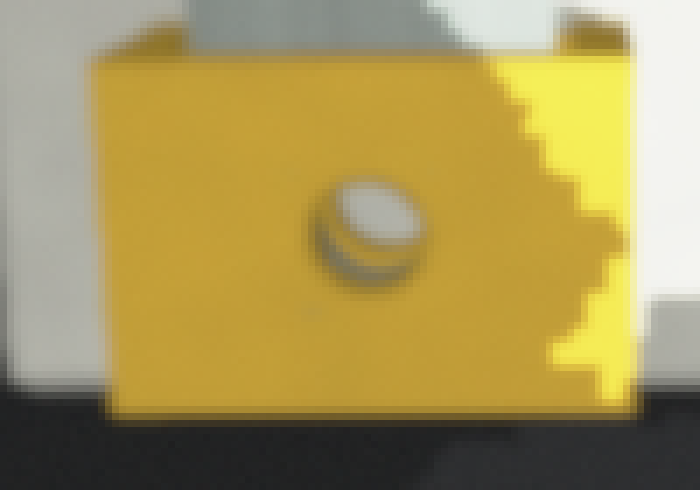

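The hole is at about (222.4,147.8) in the settled picture, so world ≈ (0.5455,-0.143). The top and scene cameras say (0.544–0.547, -0.1455). The plate's outer edge is at local y 0.066 against 0.068 nominal, so the guard is shut. Next is the pin.

```bash
python3 - <<'E'
from h import *
shift([.461,-.402,.175])
E
```

```text
t 8.25 tcp [ 0.57   -0.1772  0.1714] F [ 0.1617 -0.5413 -0.1383] op 0.04704560793127883 | shift cm [-21.86 -12.09  -0.36] yaw -0.2 tilt -1.0
```

Call:
jog_arm(series=[[0.1, [-5, -3, -0.4], 0], [0.1, [-10, -6, -0.4], 0], [0.1, [-15, -8.5, -0.4], 0], [0.1, [-19, -10.5, -0.4], 0], [0.1, [-21, -11.6, -0.4], 0], [0.1, [-21.9, -12.1, -0.4], 0], [0.1, [-21.9, -12.1, -0.4], 0], [0.1, [-21.9, -12.1, -0.4], 0]])

```text
t: 9.25
eef_pos: [0.4614, -0.4014, 0.1752]
eef_rot: [-0.0, 0.688, 0.726, 0.0]
force: [-0.4, 0.2, 0.7]
opening: 0.0473
```

```bash
python3 - <<'E'
from h import *
for i in range(6):
    m=cam("wrist");s=robot.sense();im=robot.read_camera("wrist")
    print(s['t'],s['eef_pos'])
np.save("w7.npy",im);cv2.imwrite("pics/w7.png",im[:,:,::-1])
r,g,b=[im[...,k].astype(int) for k in range(3)]
k=((r>2*g)&(r>90)).astype(np.uint8)
n,l,st,c=cv2.connectedComponentsWithStats(k);i=1+np.argmax(st[1:,4]);print(st[i],c[i])
u0,v0,w,h=st[i][:4]
cv2.imwrite("pics/w7c.png",cv2.resize(im[v0-50:v0+h+50,u0-60:u0+w+60,::-1],None,fx=4,fy=4,interpolation=cv2.INTER_NEAREST))
print("crop origin",u0-60,v0-50)
E
```

```text
9.25 [ 0.4614 -0.4014  0.1752]
9.3 [ 0.4614 -0.4013  0.1752]
9.35 [ 0.4614 -0.4015  0.1753]
9.4 [ 0.4613 -0.4016  0.1753]
9.45 [ 0.4612 -0.4018  0.1753]
9.5 [ 0.4612 -0.402   0.1753]
[242 135  17  23 253] [249.0277 147.004 ]
crop origin 182 85
```

View pics/w7.png

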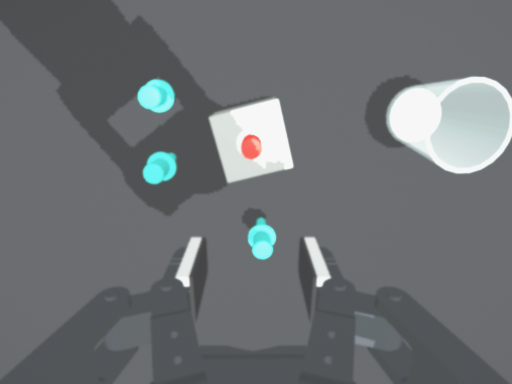

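View pics/w7c.png

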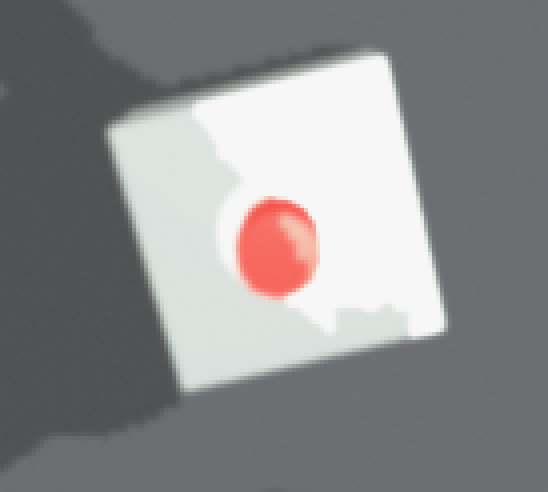

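The red head is at (251,149) on the grey block. The turquoise look-alikes are at (152,96), (158,168) and (262,245), all clear of the red head. Fingers are open.

```bash
python3 - <<'E'
from h import *
m=cam("wrist");s=robot.sense();print(s['eef_pos'])
f=lambda x,y:np.array([x/4-.5+182,y/4-.5+85])
print("pin top",bp(m,f(277.5,257),.078))
c=np.array([bp(m,f(*q),.05)[:2] for q in((108,128),(388,55),(446,330),(182,392))]);print("holder",c,c.mean(0),[np.linalg.norm(c[i]-c[(i+1)%4]) for i in range(4)])
e=c[1]-c[0];print("edge angle",np.degrees(np.arctan2(e[1],e[0])))
shift([.459,-.367,.13])
E
```

```text
[ 0.4611 -0.4021  0.1753]
pin top [ 0.4587 -0.3671  0.078 ]
holder [[ 0.4217 -0.3469]
 [ 0.4795 -0.3289]
 [ 0.497  -0.387 ]
 [ 0.439  -0.4045]] [ 0.4593 -0.3668] [np.float64(0.0605954524922815), np.float64(0.060618238857182316), np.float64(0.06056739844461131), np.float64(0.06009386997746459)]
edge angle 17.302954511371517
t 9.55 tcp [ 0.4611 -0.4021  0.1753] F [ 0.2555  0.393  -0.178 ] op 0.047420910146760385 | shift cm [ 3.52 -0.02  4.53] yaw -0.2 tilt -1.0
```

Call:
jog_arm(series=[[0.1, [2, 0, 1], 0], [0.1, [3.2, 0, 3], 0], [0.1, [3.45, -0.05, 5], 0], [0.1, [3.45, -0.05, 7], 0], [0.1, [3.45, -0.05, 7.5], 0], [0.1, [3.45, -0.05, 7.5], 0], [0.1, [3.45, -0.05, 7.5], 0], [0.1, [3.45, -0.05, 7.5], 0]])

```text
t: 10.55
eef_pos: [0.4588, -0.3686, 0.1011]
eef_rot: [0.001, 0.688, 0.726, -0.0]
force: [0.1, -0.5, 0.3]
opening: 0.0466
```

```bash
python3 - <<'E'
from h import *
for i in range(6):
    m=cam("wrist");s=robot.sense();im=robot.read_camera("wrist")
    print(s['t'],s['eef_pos'])
cv2.imwrite("pics/w8.png",im[:,:,::-1])
shift([.459,-.3675,.056])
E
```

```text
10.55 [ 0.4588 -0.3686  0.1011]
10.6 [ 0.4587 -0.3685  0.101 ]
10.65 [ 0.4587 -0.3684  0.1008]
10.7 [ 0.4586 -0.3683  0.1007]
10.75 [ 0.4586 -0.3682  0.1006]
10.8 [ 0.4586 -0.3682  0.1005]
t 10.85 tcp [ 0.4585 -0.3682  0.1005] F [-0.3573  0.0481 -0.0509] op 0.04665367641609035 | shift cm [0.06 0.05 4.45] yaw -0.2 tilt -1.0
```

View pics/w8.png

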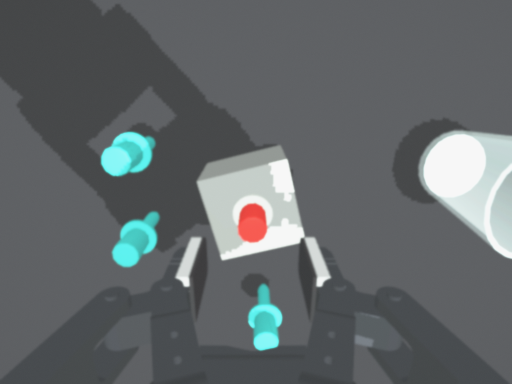

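The red head is at (252,229), centred between the finger pads at columns 185 and 317. I descend, settle and close.

Call:
jog_arm(series=[[0.1, [0.05, 0.05, 1.5], 0], [0.1, [0.05, 0.05, 3], 0], [0.1, [0.05, 0.05, 4.2], 0], [0.1, [0.05, 0.05, 4.45], 0], [0.1, [0.05, 0.05, 4.45], 0], [0.1, [0.05, 0.05, 4.45], 0], [0.1, [0.05, 0.05, 4.45], 0], [0.1, [0.05, 0.05, 4.45], 0]])

```text
t: 11.85
eef_pos: [0.4591, -0.3677, 0.0561]
eef_rot: [0.0, 0.688, 0.726, -0.0]
force: [0.8, 0.5, 0.3]
opening: 0.047
```

```bash
python3 - <<'E'
from h import *
for i in range(4):
    im=robot.read_camera("wrist")
s=robot.sense()
cv2.imwrite("pics/w9.png",im[:,:,::-1])
shift([.459,-.3675,.056])
E
```

```text
t 12.05 tcp [ 0.4589 -0.3676  0.0558] F [-0.6483  0.4509  0.4024] op 0.04693013695824604 | shift cm [ 0.01  0.01 -0.02] yaw -0.2 tilt -1.0
```

View pics/w9.png

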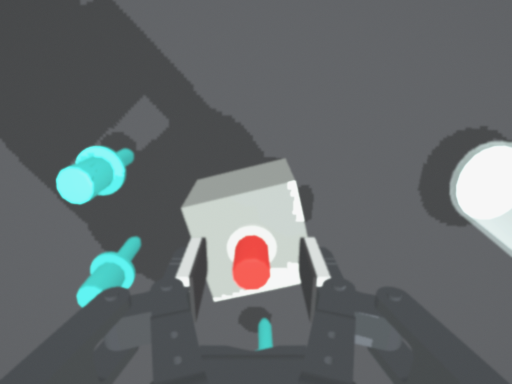

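The head at (251,262) lies between the pads. I close and hold, then lift.

Call:
jog_arm(series=[[-1, [0, 0, 0], 0], [-1, [0, 0, 0], 0], [-1, [0, 0, 0], 0], [-1, [0, 0, 0], 0], [-1, [0, 0, 0], 0], [-1, [0, 0, 0], 0]], force=50)

```text
t: 12.8
eef_pos: [0.4591, -0.3677, 0.056]
eef_rot: [0.0, 0.688, 0.726, -0.0]
force: [0.2, 0.1, 1.8]
opening: 0.016
```

```bash
python3 - <<'E'
from h import *
shift([.459,-.3675,.056]);print(robot.sense()['wrist_torque'])
E
```

```text
t 12.8 tcp [ 0.4591 -0.3677  0.056 ] F [0.1924 0.0824 1.815 ] op 0.01604757721179929 | shift cm [ 0.02 -0.   -0.  ] yaw -0.2 tilt -1.0
[-0.0555 -0.0887 -0.0452]
```

Call:
jog_arm(series=[[-1, [0, 0, -0.5], 0], [-1, [0, 0, -1], 0], [-1, [0, 0, -2], 0], [-1, [0, 0, -3], 0], [-1, [0, 0, -4], 0], [-1, [0, 0, -5.5], 0], [-1, [0, 0, -7], 0], [-1, [0, 0, -8], 0]])

```text
t: 13.8
eef_pos: [0.4593, -0.368, 0.1374]
eef_rot: [0.001, 0.688, 0.726, -0.0]
force: [-0.3, 0.1, -0.9]
opening: 0.0164
```

```bash
python3 - <<'E'
from h import *
for i in range(4):
    im=robot.read_camera("wrist")
cv2.imwrite("pics/w10.png",im[:,:,::-1])
shift([.459,-.3675,.056]);print(robot.sense()['wrist_torque'])
im=robot.read_camera("scene");cv2.imwrite("pics/s10.png",cv2.resize(im[180:340,80:240,::-1],None,fx=3.7,fy=3.7,interpolation=cv2.INTER_CUBIC))
E
```

```text
t 14.0 tcp [ 0.4588 -0.3675  0.1357] F [ 0.8419 -0.79   -0.8555] op 0.016126982978988378 | shift cm [-0.    0.02  7.97] yaw -0.2 tilt -1.0
[-0.0162 -0.0424 -0.0149]
```

View pics/w10.png

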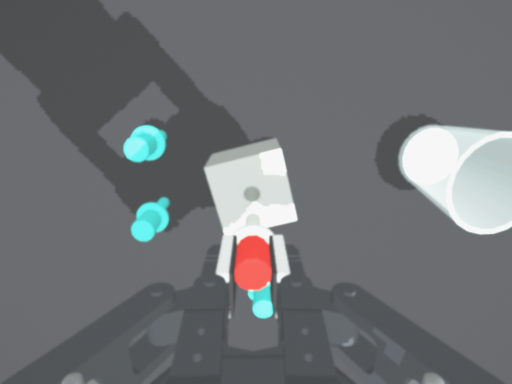

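View pics/s10.png

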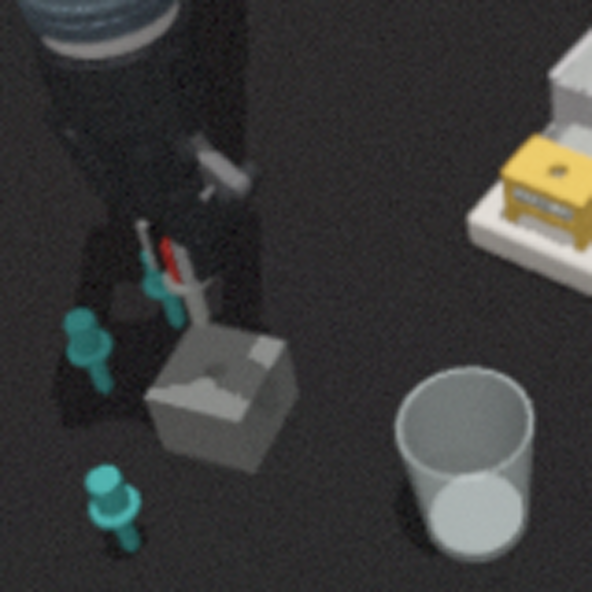

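The pin is held upright: tip at about (252,213), head at (253,265). The holder's empty hole is at (252,194). The look-alikes, beaker and holder have not moved. Next I carry the pin over the clevis.

```bash
python3 - <<'E'
from h import *
shift([.545,-.1445,.145])
E
```

```text
t 14.05 tcp [ 0.4587 -0.3673  0.1353] F [-0.5691 -0.2633 -1.077 ] op 0.016101996541961705 | shift cm [21.79  9.8  -0.96] yaw -0.2 tilt -1.0
```

Call:
jog_arm(series=[[-1, [0.5, 0.2, -1], 0], [-1, [4, 1.8, -1], 0], [-1, [9, 4, -1], 0], [-1, [14, 6.3, -1], 0], [-1, [18, 8.1, -1], 0], [-1, [20.5, 9.2, -1], 0], [-1, [21.5, 9.7, -1], 0], [-1, [21.8, 9.8, -1], 0]])

```text
t: 15.05
eef_pos: [0.5453, -0.1445, 0.1459]
eef_rot: [0.0, 0.688, 0.726, -0.0]
force: [-0.3, -0.5, -1.2]
opening: 0.0162
```

Call:
jog_arm(series=[[-1, [0, 0, 0], 0], [-1, [0, 0, 0], 0], [-1, [0, 0, 0], 0], [-1, [0, 0, 0], 0], [-1, [0, 0, 0], 0], [-1, [0, 0, 0], 0]])

```text
t: 15.8
eef_pos: [0.5452, -0.1447, 0.1458]
eef_rot: [-0.0, 0.688, 0.726, 0.0]
force: [0.4, 0.3, -0.3]
opening: 0.0165
```

```bash
python3 - <<'E'
from h import *
for i in range(3):
    m=cam("wrist");s=robot.sense();im=robot.read_camera("wrist");print(s['t'],s['eef_pos'])
np.save("w11.npy",im)
cv2.imwrite("pics/w11.png",cv2.resize(im[130:310,160:360,::-1],None,fx=3.3,fy=3.3,interpolation=cv2.INTER_CUBIC))
t=s['eef_pos']
print("pred hole",pj(m,[[.545,-.1445,.074],[.5455,-.143,.074]]),"pred tip (under tcp)",pj(m,[t-[0,0,.046]]), "collar bottom",pj(m,[t-[0,0,.006]]))
im=robot.read_camera("scene");cv2.imwrite("pics/s11.png",cv2.resize(im[140:280,170:330,::-1],None,fx=4.5,fy=4.5,interpolation=cv2.INTER_CUBIC))
im=robot.read_camera("top");cv2.imwrite("pics/t11.png",cv2.resize(im[135:235,230:330,::-1],None,fx=5,fy=5,interpolation=cv2.INTER_CUBIC))
E
```

```text
15.8 [ 0.5452 -0.1447  0.1458]
15.85 [ 0.5452 -0.1447  0.1458]
15.9 [ 0.5452 -0.1447  0.1458]
pred hole [[251.2537 202.4296]
 [252.0404 200.5548]] pred tip (under tcp) [[251.4558 216.7634]] collar bottom [[251.2781 246.7692]]
```

View pics/w11.png

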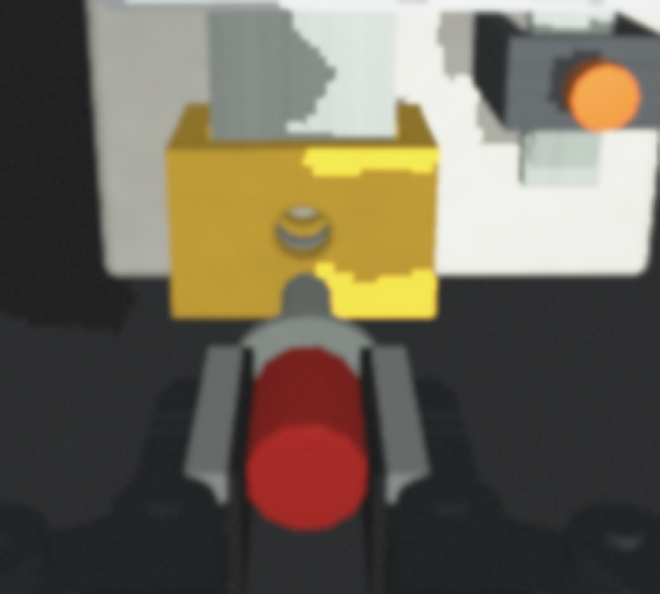

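View pics/s11.png

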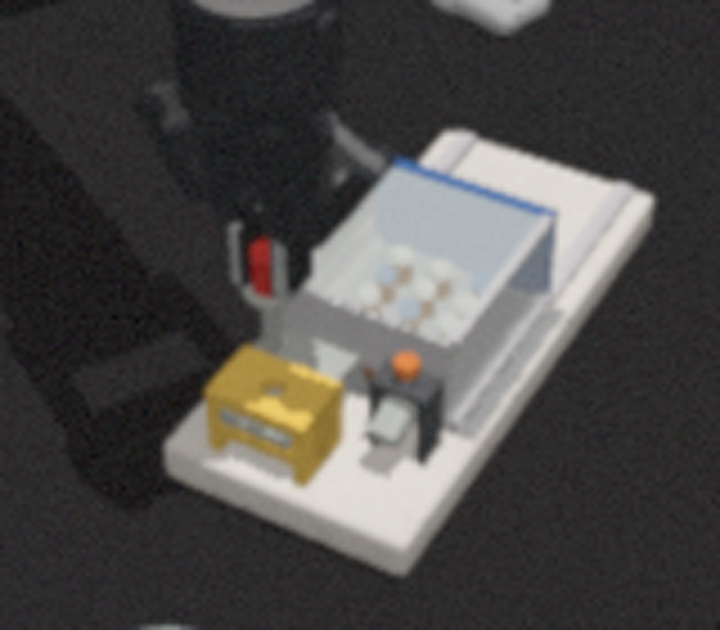

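The wrist crop shows the hole at (251.2,199.4) and the nose at column 252.4, with its front edge at row 212. The pin is about 0.9 mm to the right of the hole. I check the along-axis offset with the pin's own features.

```bash
python3 - <<'E'
from h import *
m=cam("wrist");s=robot.sense();t=s['eef_pos'];Rt=toolR(s);print(t)
P=lambda x,y,z:t+Rt@np.array([x,y,z])
f=lambda x,y:(x/3.3-.35+160,y/3.3-.35+130)
def off(row,xr,z):
    for dx in np.arange(-.005,.0051,.001): print(round(dx*1000),pj(m,[P(xr+dx,0,z)])[0].round(1),end=' ')
    print('| obs',row)
print("collar far edge lower");off(f(306,316)[1],.013,.006)
print("head top near edge");off(f(306,530)[1],-.009,-.022)
print("head top center col 0"); off(f(306,425)[1],.009,-.022)
print("tip edge r=2,3,4");
for r in(.002,.003,.004): off(f(306,273)[1],r,.046)
print("hole mm in tool:",(Rt.T@(bp(m,f(302,230),.074)-t)*1000).round(2))
h=[f(302,204),f(302,256),f(275,230),f(330,230)]
print([(Rt.T@(bp(m,q,.074)-t)*1000).round(2) for q in h])
print("pin nose col",(Rt.T@(bp(m,f(306,290),t[2]-.046)-t)*1000).round(2), "head",(Rt.T@(bp(m,f(307,478),t[2]+.022)-t)*1000).round(2))
E
```

```text
[ 0.5452 -0.1446  0.1458]
collar far edge lower
-5 [251.3 233.3] -4 [251.3 231.6] -3 [251.3 229.9] -2 [251.3 228.2] -1 [251.3 226.4] 0 [251.3 224.7] 1 [251.3 222.9] 2 [251.3 221.2] 3 [251.3 219.4] 4 [251.3 217.7] 5 [251.3 215.9] | obs 225.40757575757578
head top near edge
-5 [251.2 302.6] -4 [251.2 300.8] -3 [251.2 299.1] -2 [251.2 297.3] -1 [251.2 295.5] 0 [251.2 293.8] 1 [251.2 292. ] 2 [251.2 290.2] 3 [251.2 288.3] 4 [251.2 286.5] 5 [251.1 284.7] | obs 290.2560606060606
head top center col 0
-5 [251.1 269.7] -4 [251.1 267.7] -3 [251.1 265.8] -2 [251.1 263.8] -1 [251.1 261.9] 0 [251.1 259.9] 1 [251.1 258. ] 2 [251.1 256. ] 3 [251.1 254. ] 4 [251.1 252. ] 5 [251.1 250. ] | obs 258.4378787878788
tip edge r=2,3,4
-5 [251.5 220.9] -4 [251.5 219.6] -3 [251.5 218.2] -2 [251.5 216.8] -1 [251.5 215.4] 0 [251.5 214. ] 1 [251.5 212.5] 2 [251.5 211.1] 3 [251.5 209.7] 4 [251.5 208.3] 5 [251.5 206.9] | obs 212.37727272727273
-5 [251.5 219.6] -4 [251.5 218.2] -3 [251.5 216.8] -2 [251.5 215.4] -1 [251.5 214. ] 0 [251.5 212.5] 1 [251.5 211.1] 2 [251.5 209.7] 3 [251.5 208.3] 4 [251.5 206.9] 5 [251.5 205.4] | obs 212.37727272727273
-5 [251.5 218.2] -4 [251.5 216.8] -3 [251.5 215.4] -2 [251.5 214. ] -1 [251.5 212.5] 0 [251.5 211.1] 1 [251.5 209.7] 2 [251.5 208.3] 3 [251.5 206.9] 4 [251.5 205.4] 5 [251.5 204. ] | obs 212.37727272727273
hole mm in tool: [ 2.58 -0.29 71.81]
[array([ 8.69, -0.28, 71.81]), array([-3.62, -0.3 , 71.81]), array([ 2.59, -6.28, 71.81]), array([ 2.58,  5.92, 71.81])]
pin nose col [-0.55  0.59 46.  ] head [  1.46   0.7  -22.  ]
```

Call:
jog_arm(series=[[-1, [0.1, -0.05, 0.5], 0], [-1, [0.2, -0.09, 1.2], 0], [-1, [0.25, -0.09, 1.8], 0], [-1, [0.25, -0.09, 2.1], 0], [-1, [0.25, -0.09, 2.1], 0], [-1, [0.25, -0.09, 2.1], 0], [-1, [0.25, -0.09, 2.1], 0], [-1, [0.25, -0.09, 2.1], 0]])

```text
t: 17.05
eef_pos: [0.5443, -0.1423, 0.125]
eef_rot: [0.0, 0.688, 0.726, 0.0]
force: [0.2, 0.4, -1.1]
opening: 0.0161
```

```bash
python3 - <<'E'
from h import *
for i in range(3):
    m=cam("wrist");s=robot.sense();im=robot.read_camera("wrist");print(s['t'],s['eef_pos'],s['force'])
np.save("w12.npy",im)
cv2.imwrite("pics/w12.png",cv2.resize(im[150:270,190:315,::-1],None,fx=5,fy=5,interpolation=cv2.INTER_CUBIC))
t=s['eef_pos'];Rt=toolR(s)
im=robot.read_camera("scene");cv2.imwrite("pics/s12.png",cv2.resize(im[180:260,200:290,::-1],None,fx=7,fy=7,interpolation=cv2.INTER_CUBIC))
ms=cam("scene")
print("scene pred tip",(pj(ms,[t-[0,0,.046]])-[200,180]+.5)*7,"scene hole",(pj(ms,[[.5443,-.1421,.074]])-[200,180]+.5)*7)
E
```

```text
17.05 [ 0.5443 -0.1423  0.125 ] [ 0.17    0.4076 -1.0668]
17.1 [ 0.5443 -0.1423  0.1249] [-0.0924 -1.7723 -0.648 ]
17.15 [ 0.5442 -0.1423  0.1249] [ 0.5201  0.0424 -0.9484]
scene pred tip [[218.4341 301.8069]] scene hole [[219.3587 312.1093]]
```

View pics/w12.png

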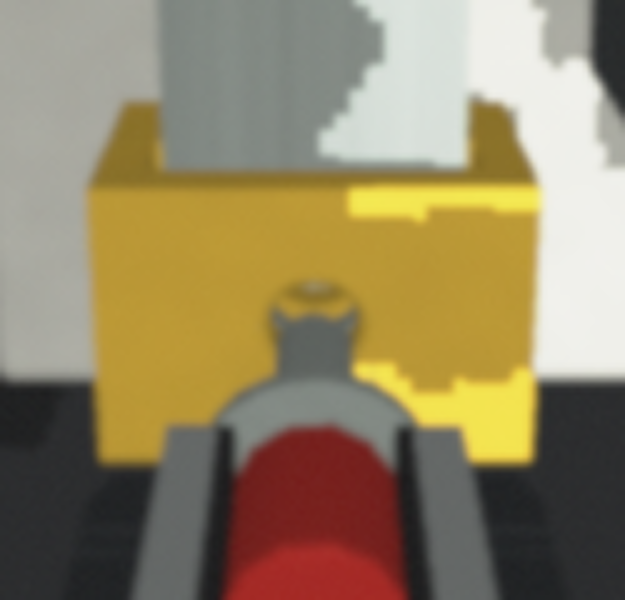

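View pics/s12.png

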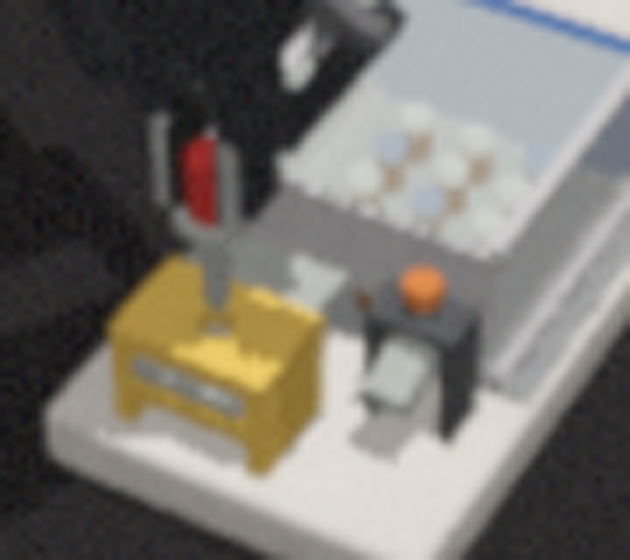

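```bash
python3 - <<'E'
from h import *
m=cam("wrist");s=robot.sense();t=s['eef_pos'];Rt=toolR(s);print(t)
f=lambda x,y:(x/5-.4+190,y/5-.4+150)
T=lambda u,z:(Rt.T@(bp(m,u,z)-t)*1000).round(2)
print("hole far edge",T(f(315,282),.074)," -> centre x",T(f(315,282),.074)[0]-6.25, "sides",T(f(270,325),.074),T(f(360,325),.074))
print("clevis far/near edge",T(f(315,187),.074),T(f(315,464),.074))
print("tip front edge",T(f(316,313),t[2]-.046), "collar far lower edge",T(f(316,376),t[2]-.006),"(13 expected)", "shank sides",T(f(277,350),t[2]-.036),T(f(355,350),t[2]-.036))
E
```

```text
[ 0.5442 -0.1422  0.1248]
hole far edge [ 5.66  0.78 50.84]  -> centre x -0.5899999999999999 sides [-0.55 -5.27 50.84] [-0.56  6.83 50.84]
clevis far/near edge [18.96  0.78 50.84] [-21.52   0.78  50.84]
tip front edge [ 3.22  0.9  46.  ] collar far lower edge [12.92  0.83  6.  ] (13 expected) shank sides [ 2.43 -3.98 36.  ] [ 2.43  5.75 36.  ]
```

Hole columns run 270–360 and the nose 277–355 in the crop, so they are laterally centred to about 0.1 mm. Along tool x the hole is about 0.7 mm behind the pin. I apply that and lower gently.

Call:
jog_arm(series=[[-1, [-0.07, -0.01, 0], 0], [-1, [-0.07, -0.01, 0.3], 0], [-1, [-0.07, -0.01, 0.6], 0], [-1, [-0.07, -0.01, 0.8], 0], [-1, [-0.07, -0.01, 1.0], 0], [-1, [-0.07, -0.01, 1.2], 0]])

```text
t: 18.0
eef_pos: [0.5441, -0.143, 0.1127]
eef_rot: [0.0, 0.688, 0.726, 0.0]
force: [0.5, -0.8, -0.7]
opening: 0.0165
```

```bash
python3 - <<'E'
from h import *
for i in range(2):
    m=cam("wrist");s=robot.sense();im=robot.read_camera("wrist");print(s['t'],s['eef_pos'],s['force'],s['wrist_torque'])
cv2.imwrite("pics/w13.png",cv2.resize(im[150:270,190:315,::-1],None,fx=5,fy=5,interpolation=cv2.INTER_CUBIC))
E
```

```text
18.0 [ 0.5441 -0.143   0.1127] [ 0.4714 -0.8369 -0.6772] [-0.0002 -0.0251 -0.0044]
18.05 [ 0.544  -0.1429  0.1124] [-0.2591 -0.2859 -0.4192] [-0.0234 -0.0951  0.0424]
```

View pics/w13.png

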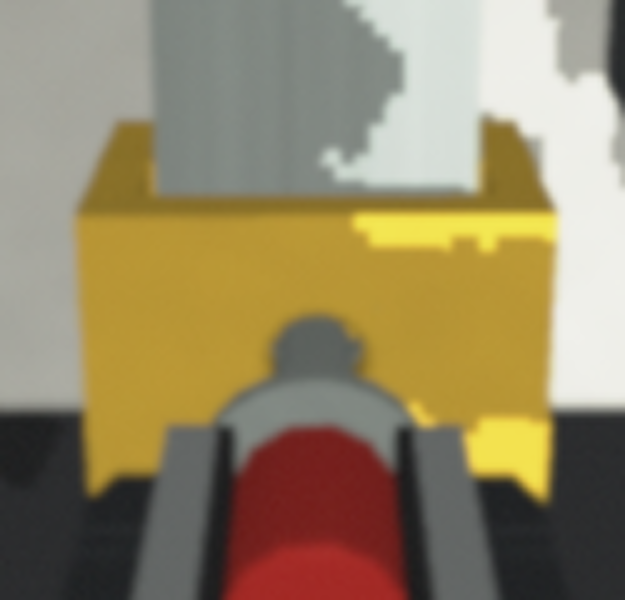

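The nose fills the hole (columns 272–360), is 7.6 mm in, and there is no force. I continue down.

Call:
jog_arm(series=[[-1, [0, 0, 0.3], 0], [-1, [0, 0, 0.6], 0], [-1, [0, 0, 0.9], 0], [-1, [0, 0, 1.2], 0], [-1, [0, 0, 1.5], 0], [-1, [0, 0, 1.7], 0]])

```text
t: 18.85
eef_pos: [0.5441, -0.143, 0.0956]
eef_rot: [-0.0, 0.688, 0.726, -0.0]
force: [0.8, 0.6, -1.2]
opening: 0.0162
```

```bash
python3 - <<'E'
from h import *
for i in range(2):
    s=robot.sense();im=robot.read_camera("wrist");print(s['t'],s['eef_pos'],s['force'],s['wrist_torque'],s['opening'])
E
```

```text
18.85 [ 0.5441 -0.143   0.0956] [ 0.7971  0.6138 -1.1751] [-0.0466 -0.0337  0.0381] 0.016248150423299416
18.9 [ 0.544  -0.1429  0.0954] [ 0.088  -0.4325 -1.0103] [-0.0958 -0.0137 -0.013 ] 0.016232694729971145
```

Call:
jog_arm(series=[[-1, [0, 0, 0.4], 0], [-1, [0, 0, 0.8], 0], [-1, [0, 0, 1.1], 0], [-1, [0, 0, 1.3], 0], [-1, [0, 0, 1.45], 0], [-1, [0, 0, 1.55], 0], [-1, [0, 0, 1.6], 0]])

```text
t: 19.82
eef_pos: [0.5441, -0.143, 0.08]
eef_rot: [-0.0, 0.688, 0.726, -0.0]
force: [-1.7, 0.1, 2.4]
opening: 0.0164
```

```bash
python3 - <<'E'
from h import *
for i in range(3):
    s=robot.sense();im=robot.read_camera("wrist");print(s['t'],s['eef_pos'],s['force'],s['wrist_torque'],s['opening'])
cv2.imwrite("pics/w14.png",cv2.resize(im[150:300,180:325,::-1],None,fx=4,fy=4,interpolation=cv2.INTER_CUBIC))
im=robot.read_camera("scene");cv2.imwrite("pics/s14.png",cv2.resize(im[180:260,200:290,::-1],None,fx=7,fy=7,interpolation=cv2.INTER_CUBIC))
E
```

```text
19.825 [ 0.5441 -0.143   0.08  ] [-1.6522  0.1226  2.4015] [-0.0036  0.2325  0.0164] 0.016396282483432084
19.875 [ 0.5442 -0.143   0.08  ] [-0.9452 -0.5238  0.8237] [-0.0609  0.1167  0.022 ] 0.016184215009794486
19.925 [ 0.5442 -0.143   0.08  ] [-1.148  -0.3631  0.8353] [-0.0386  0.0994 -0.0139] 0.016333808697745218
```

View pics/w14.png

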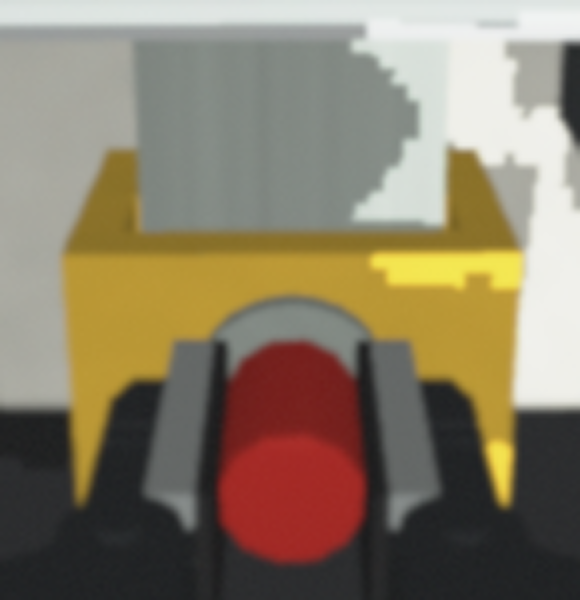

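View pics/s14.png

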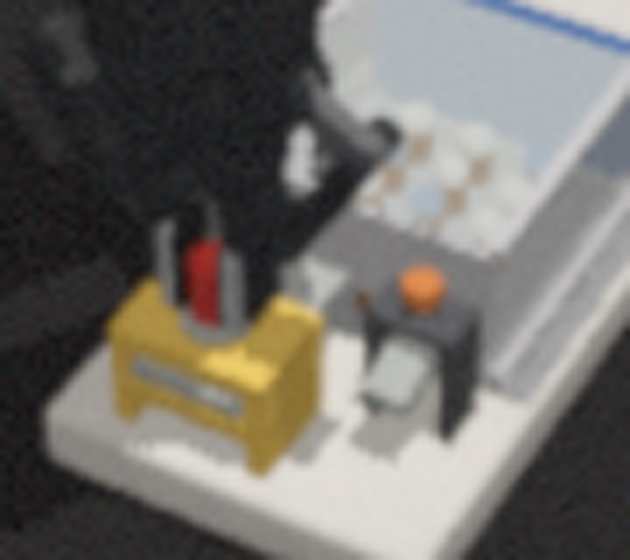

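The collar lies on the clevis in both pictures, with force just rising. I give one small extra push to confirm it is seated before letting go.

Call:
jog_arm(series=[[-1, [0, 0, 0.1], 0], [-1, [0, 0, 0.2], 0], [-1, [0, 0, 0.2], 0]])

```text
t: 20.4
eef_pos: [0.5444, -0.143, 0.0799]
eef_rot: [-0.0, 0.688, 0.726, -0.0]
force: [-6.5, 1.7, 14.4]
opening: 0.0161
```

It takes 14 N with no further descent, so the pin is seated. I ease off, open and rise.

Call:
jog_arm(series=[[-1, [0, 0, -0.2], 0], [0, [0, 0, -0.2], 0], [0, [0, 0, -0.2], 0], [0, [0, 0, -0.2], 0], [0, [0, 0, -1], 0], [0, [0, 0, -3], 0], [0, [0, 0, -6], 0], [0, [0, 0, -9], 0]])

```text
t: 21.4
eef_pos: [0.5445, -0.1431, 0.1704]
eef_rot: [0.001, 0.688, 0.726, 0.0]
force: [0.5, 0.1, -0.0]
opening: 0.0427
```

Call:
jog_arm(series=[[0, [-3, 0, -3], 0], [0, [-8, -2, -3], 0], [0, [-13, -4, -3], 0], [0, [-16, -6, -3], 0], [0, [-16, -6, -3], 0], [0, [-16, -6, -3], 0], [0, [-16, -6, -3], 0]])

```text
t: 22.28
eef_pos: [0.4933, -0.305, 0.1983]
eef_rot: [0.0, 0.688, 0.726, 0.0]
force: [0.1, -0.3, 0.0]
opening: 0.0429
```

```bash
python3 - <<'E'
from h import *
s=robot.sense();print(s['t'],s['eef_pos'],s['force'],s['opening'])
im=robot.read_camera("scene");cv2.imwrite("pics/s15.png",cv2.resize(im[140:270,180:330,::-1],None,fx=5,fy=4.6,interpolation=cv2.INTER_CUBIC));cv2.imwrite("pics/s15f.png",im[:,:,::-1])
im=robot.read_camera("top");cv2.imwrite("pics/t15.png",im[:,:,::-1])
im=robot.read_camera("wrist");cv2.imwrite("pics/w15.png",im[:,:,::-1])
E
```

```text
22.275 [ 0.4933 -0.305   0.1983] [ 0.0714 -0.3278  0.0333] 0.042947164841464006
```

View pics/s15.png

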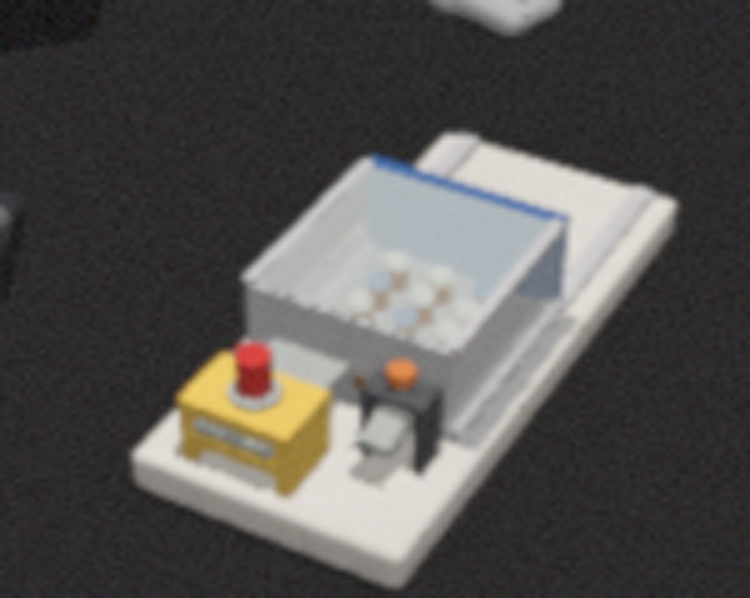

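View pics/t15.png

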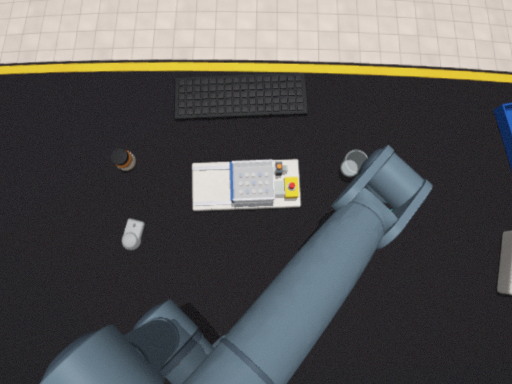

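View pics/w15.png

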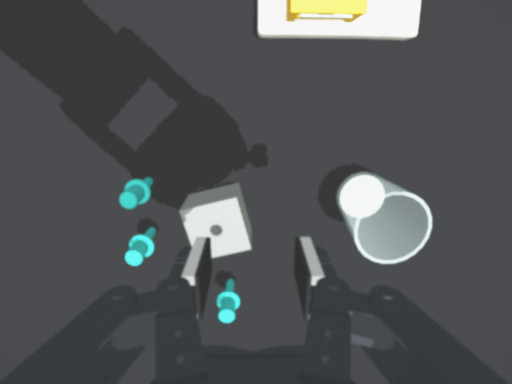

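The pin stands upright with its collar flat on the clevis (scene crop (253,370)). The latch knob is at its rest pixel (259.8,220.5), the beaker, jar and mouse are where they started, and the holder is empty. The gripper is clear of everything.

```bash
python3 - <<'E'
from h import *
print(robot.job_done()); s=robot.sense();print(s['t'],s['force'])
E
```

```text
the job is handed in; nothing more can be done
None
the job is handed in; nothing more can be done
```

The guard is shut and latched, and the red-headed pin is seated in the clevis. I handed the job in at about 22 s of the 58 s allowed; no verdict is reported.

**Guard:** I pushed it shut with the closed fingers. The push force fell from 9 N to 2.6 N as it crossed the latch crest, then rose to 20 N against the hard stop. The latch knob sits within about 0.6 pixel of its original place, so the latch is down.

**Pin:** It went from the holder straight down through the clevis and tongue until the collar met the clevis. An extra push took 14 N with no further descent. I then released it and moved the gripper clear.

**Last pictures:** The pin stands upright with its collar on the clevis. The beaker, jar, mouse and turquoise look-alikes look undisturbed.

**Disagreements:**
- The wrist camera first placed the clevis hole about 7 mm off the other cameras because the arm was still settling. About 3 mm remained once it had settled, so I aligned the pin and hole within one wrist picture.
- The top camera put the guard plate at 66 mm where 68 mm was expected, which is within calibration.
- The gripper read 16 mm on the 18 mm head, but the hold was firm.

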